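# Cap the stud of a removed pole mount

## Robot

A 6-joint arm with a two-finger parallel gripper is mounted at the origin on the work surface. World frame = base frame: x ahead of the robot, y to its left, z up, the work surface at z = 0. Lengths are in mm, angles in rad, forces in N, time in s.
With the tool pointing down it reaches from about 350 to 875 mm from the base axis. Payload 4.2 kg.
Tool frame: the origin (TCP) lies at the very end of the fingers, on their centre line; the grasp point (between the pads) lies 19 mm behind it; x points along the fingers, y is the direction in which the jaws open and shut, and the axes are right-handed (so a half turn about x gives the same grasp; the last joint's range is limited). The gripper opens to 87 mm and grips with 3 to 60 N. Pads are 19 mm wide; open, the fingers measure 117 mm over their backs; the gripper's body (75 mm by 190 mm) begins 51 mm behind the grasp point.
Start: joints at [1.488, 0.385, 0.008, 0, -1.194, -0.259], TCP at [209.457, 588.835, 222.55] pointing down, gripper open.
Joint ranges: [-3.14, 3.14], [-1.21, 2.06], [-1.07, 1.41], [-3.16, 2.05], [-2.99, -0.16], [-3.1, 3.1]. Speed limits (rad/s): [2.79, 2.79, 3.14, 3.14, 3.14, 3.14].

## Interface

Orientations are given as [roll, pitch, yaw] about the fixed x, y, z axes, in that order (R = Rz(yaw) Ry(pitch) Rx(roll)).
In Python, from bench import manip gives the robot as it stands.
- The arm moves only by the tool step_arm, never from a script. Its argument "plan" is a list that holds one entry, the list of rows, each a list of 7 numbers: the turn, a rotation vector about the tool's x, y, z in rad, then the shift along the tool's x, y, z in cm, then the finger opening in cm, from 0 to 8.7. A call has 1 to 10 rows; each row is the pose to reach, as a shift and turn from the pose measured when the call began, along the tool's axes at that moment; what a row does not reach only later rows make up. A row lasts 1/10 s, in which the tool goes at most 50 mm and 8.59 degrees, less where a joint would pass 70% of its speed; a pose out of reach is approached as far as the arm can. A call with a gripper value outside its range is refused whole. The fingers move at their own pace and stop on an object; "squeeze" is the grip in N (left out, the last holds). Time passes only in rows, so rows that repeat a pose let the fingers close. It gives the time, the measured TCP pose, the force and the opening at its end, in the units of the state.
- manip.get_obs(): the state, without advancing time (a new reading comes with each control period).
- manip.camera(name): name is "side" or "top"; returns (picture, depth): 420x560x3 uint8, blue, green, red; 420x560 float32, mm along the optical axis (not along the pixel's ray), 0 where there is no reading.
- manip.camera_model(name): a dict with "vertical_fov" (degrees; the focal length in pixels is half the picture's height over the tangent of half this angle, whatever the lens; pixels are square), "cx", "cy" (the principal point, pixels), "position" and "rotation" of the camera in the world. Camera axes: x right, y up, looking along -z (the intrinsics and any distortion apply to the point x, -y, -z); pixel columns grow to the right and rows downward; lengths in mm; the calibration is good to about 2 mm. A picture is of the moment at which its call begins. camera_model takes no time and is no camera call.
- manip.hand_in(): hands the job in, once; it reports no verdict.
Trained networks look in the newest picture that a camera, given by its name, has taken for a name from the list of things; names that differ only in an ending like _2 or _b are one class to them, and where a whole thing is asked for, a point or a joint stands for the part that bears it (a point fixed in the world has none). Each returns a list of dicts, best first, with "confidence" (0 to 1); they miss things now and then, are a little off and sometimes report something else, mostly with a low value. They report only what shows in the picture. A call takes as long as a camera call.
- manip.find_in(name, camera): "bbox" ([left, top, width, height] as shares, 0 to 1, of the picture: columns of its width, rows of its height, round what is visible of it).
The state is a dict: "clock": time; "joint_pos": joint angles; "qvel": joint speeds; "joint_torque": joint torques, N m; "tcp_pos": TCP position; "tcp_rot": TCP orientation; "force": force on the tool from outside, world axes, zero at the start; "ft_torque": the same for the moment, N m; "gripper_width": finger opening in mm.
Only numpy, scipy, OpenCV 4.12 (cv2) and the standard library are available. Lean on these libraries where they do the work, as an engineer would, in place of code of your own. Each camera call takes 0.05 s, during which the arm holds its last target.

## Task

A terminal pole has been taken off the front-office counter and its bare narrow stud must be covered: pull the drawer of the grey box wide open, take out the round black snap cap, put it over the narrow stud (not the wide one) and press it straight down until it clicks past the sprung balls and sits fully home on its shoulder. Keep pressing firmly after the click and finish like that, with the fingers still pushing the cap down: do not let go or back off. Leave the tape roll, stapler, pump bottle and card terminal on the counter where they are.

Things in the scene. Friction and masses are not known exactly. Their poses are not given: they have to be found in the camera images.
- drawer (a joint): How far the one drawer of the low grey box (280 deep x 340 wide x 100 mm high, fixed, pen cup on top) is pulled out, m: 0 shut, 0.198 at the stop; starts 0 to 0.03; about 1 N of friction. Drawer front 15 mm thick, top edge 90 mm over the counter. Inside: 235 mm long, 298 mm wide, walls 6 mm thick with top edges 78 mm, floor 22 mm over the counter. Its contents ride along.
- handle (a point): Middle of the drawer's steel bar handle: horizontal round bar about 10 mm thick, 120 mm long along y, 35 mm in front of the drawer's face, 62 mm over the counter; can be pinched from above. Axes are the drawer's: x points into the box (the drawer opens along -x), z up. It moves with the drawer.
- cap: Round black plastic snap cap, closed top with bevelled edge, 45 mm in diameter, 34 mm high, about 40 g, mouth down on the drawer's floor, 45 to 90 mm behind the inside of the drawer's front, at left, middle or right (padlock and rubber stamp in the other places). Origin: centre of the rim (underside), z up. Straight side to 29 mm up. Hollow 27.5 mm deep; 3 mm lip at the mouth, opening 31 mm.
- seat: Shoulder round the foot of the narrow stud. Origin: centre of its top face, 14 mm over the counter, on the stud's axis; z up. Shoulder 54 mm in diameter. Home, the cap lies on it, origins together, any turn about z. Pressed, the lip meets the balls with the rim 17 mm over the shoulder; resistance grows to 10 N (18 N off-centre) and drops (click) at about 10 mm, then pulls down to 3 mm.
- mount: The pole mount that wants the cap, fixed: round aluminium plate 84 mm in diameter, 8 mm thick, with the shoulder and a narrow steel stud, 28 mm in diameter, rising 26 mm over the shoulder (top 40 mm over the counter), its top 6 mm bevelled to 18 mm. Four brass spring balls stand 4.5 mm out of its side, 10 mm over the shoulder. Origin: centre of the underside, on the counter.
- mount2: A second pole mount with the same plate but a short, wide stud (42 mm in diameter, 18 mm high): not the one; the cap does not fit it. Fixed; origin at the centre of its underside on the counter.
- tape: Roll of brown packing tape standing on its side face, 72 mm in diameter, 48 mm high, loose; origin at the centre of its underside. Leave alone.
- stapler: Desk stapler, 150 x 36 x 45 mm, loose; origin at the centre of its underside, x along its length. Leave alone.
- sanitizer: Clear pump bottle, 60 mm in diameter, 174 mm high, loose; origin at the centre of its underside. Leave alone.
- terminal: Black card terminal lying flat, 150 x 75 x 33 mm, loose; origin at the centre of its underside, x along its length. Leave alone.

How it is judged:
By the outcome, as a careful person would: the job done as asked, in the order asked, and still so for the second after the job is handed in, while the arm keeps its last pose, push and grip.
It also fails if it takes over 58 s, if anything falls off the work surface, if the arm or the gripper's body presses on something with over 40 N, if the wrist force passes 120 N, or if a joint passes its speed limit or range.

## Working session

There is one attempt and no reset: what is moved stays moved. The work goes in short steps, Python scripts to look and compute and a tool call to move; the robot and the scene stay as the last step left them, time stands still between calls to the robot, and variables do not carry over. Pictures are saved under pics/ and viewed, and the job is handed in when it is done.

Besides the shell and the picture viewer there is one more tool, called after "Emit:" as a command line: name --argument value ..., lists and objects as JSON in quotes. step_arm: Moves the arm, as the interface text tells. Its arguments: {"type":"object","properties":{"plan":{"type":"array"},"squeeze":{"type":"number"}},"required":["plan"]}

```bash
ls -la; mkdir -p pics; python3 - <<'E'
from bench import manip
import cv2,numpy as np
print(manip.get_obs())
for n in ("side","top"):
    p,d=manip.camera(n); cv2.imwrite(f"pics/{n}0.png",p); np.save(f"{n}0.npy",d)
    print(n,manip.camera_model(n))
    for t in ("drawer","handle","cap","seat","mount","mount2","tape","stapler","sanitizer","terminal"):
        pass
E
```

```text
total 12
drwxr-xr-x  3 agent agent 4096 Dec  6 05:12 .
drwxr-xr-x 23 root  root  4096 Dec  6 05:12 ..
drwxr-xr-x  2 agent agent 4096 Dec  6 05:12 pics
{'clock': 0.0, 'joint_pos': array([ 1.48760496e+00,  3.85558874e-01,  6.58982890e-03, -5.14823528e-04,
       -1.19399875e+00, -2.58589608e-01]), 'qvel': array([-0.00186507,  0.00061601, -0.00083011, -0.0006413 , -0.00147951,
        0.00095973]), 'joint_torque': array([-1.41984223e-03, -3.90662420e+01,  1.87404513e+01,  4.21978489e+00,
        1.09294587e-02, -1.96181131e-04]), 'tcp_pos': array([209.2593527 , 588.26783074, 221.44177686]), 'tcp_rot': array([ 1.61258831,  1.56857277, -1.87097527]), 'force': array([0.22883249, 0.06913198, 0.37198829]), 'ft_torque': array([-0.03398171, -0.02470966,  0.0164963 ]), 'gripper_width': 87.34055541896673}
side {'vertical_fov': 50.347669009737004, 'cx': 273.62837907429196, 'cy': 210.96707468759342, 'position': array([ 293.91487856, -790.4193505 ,  781.2077855 ]), 'rotation': array([ 0.83802085,  0.00300463, -0.35192259])}
top {'vertical_fov': 57.55283642041194, 'cx': 281.879341255307, 'cy': 213.38554516996064, 'position': array([ 386.93012469,  -59.88293132, 1209.00039787]), 'rotation': array([ 1.69213624e-01,  1.34441600e-03, -1.59848280e+00])}
```

View pics/side0.png

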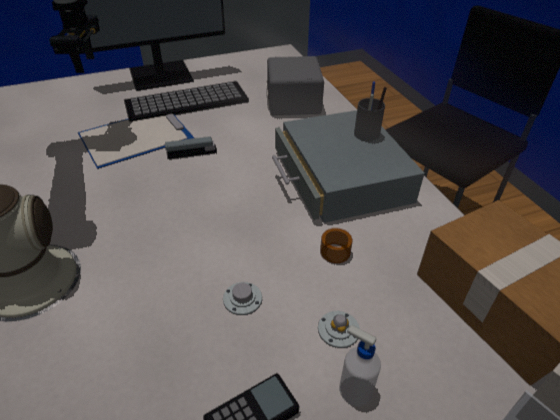

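View pics/top0.png

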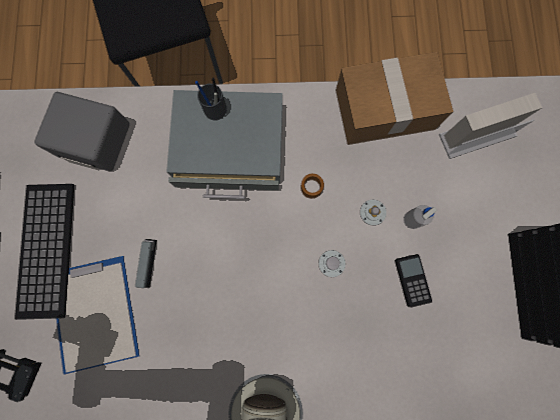

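The side view shows the narrow stud with brass balls at about (340,325) and the wide stud at (242,293). In the top view they are at (373,212) and (333,263). The pump bottle stands beside the narrow stud at (418,215), the handle bar is at (226,193), and the tape is at (312,185).

```bash
cat > h.py <<'E'
import numpy as np,cv2
from scipy.spatial.transform import Rotation as Ro
from bench import manip
def cam(n):
    m=manip.camera_model(n); f=210/np.tan(np.radians(m["vertical_fov"])/2)
    return f,m["cx"],m["cy"],np.array(m["position"]),Ro.from_euler("xyz",m["rotation"]).as_matrix()
def ray(n,u,v):
    f,cx,cy,p,R=cam(n); return p,R@np.array([(u-cx)/f,-(v-cy)/f,-1.])
def atz(n,u,v,z):
    p,d=ray(n,u,v); return p+d*(z-p[2])/d[2]
def atd(n,u,v,dep):
    p,d=ray(n,u,v); return p+d*dep
def proj(n,P):
    f,cx,cy,p,R=cam(n); q=R.T@(np.array(P,float)-p); return cx-f*q[0]/q[2], cy+f*q[1]/q[2]
def cloud(n,D):
    f,cx,cy,p,R=cam(n); v,u=np.mgrid[0:420,0:560]
    c=np.stack([(u-cx)/f*D,-(v-cy)/f*D,-D],-1); return c@R.T+p
E
python3 - <<'E'
from h import *
np.set_printoptions(precision=1,suppress=True)
for n in ("top","side"):
    D=np.load(f"{n}0.npy"); C=cloud(n,D)
    for t in ("handle","drawer","mount","mount2","sanitizer","seat"):
        if n=="side" and t in("drawer","seat"): continue
        for r in manip.find_in(t,n)[:3]:
            b=np.array(r["bbox"])*[560,420,560,420]; u,v=b[0]+b[2]/2,b[1]+b[3]/2
            print(n,t,round(r["confidence"],2),b,u.round(1),v.round(1),"depth pt",C[min(int(v),419),int(u)],"z8",atz(n,u,v,8))
    # counter depth check
    print(n,"counter z",np.median(C[...,2][(np.abs(C[...,2])<15)]))
print(manip.get_obs()["clock"])
E
```

```text
top handle 0.84 [169.  171.4 110.4  29.9] 224.2 186.4 depth pt [676.9 114.3  48. ] z8 [685.7 119.6   8. ]
top handle 0.53 [297.5 173.9  26.9  24.3] 310.9 186.0 depth pt [ 681.4 -157.9   -1.2] z8 [ 678.9 -160.     8. ]
top handle 0.49 [134.2 236.9  21.3  52.6] 144.8 263.2 depth pt [445.2 356.4  46.7] z8 [446.6 367.7   8. ]
top drawer 0.79 [171.4 176.6 108.5  21.6] 225.7 187.4 depth pt [675.  112.   42.4] z8 [682.1 114.9   8. ]
top mount 0.89 [315.6 251.4  30.7  26.8] 331.0 264.8 depth pt [ 427.2 -206.4   32.2] z8 [ 425.4 -212.2    8. ]
top mount 0.59 [357.8 200.5  29.7  26. ] 372.6 213.5 depth pt [ 580.2 -343.5   39.1] z8 [ 583.6 -352.9    8. ]
top mount2 0.89 [315.6 251.4  30.7  26.8] 331.0 264.8 depth pt [ 427.2 -206.4   32.2] z8 [ 425.4 -212.2    8. ]
top mount2 0.59 [357.8 200.5  29.7  26. ] 372.6 213.5 depth pt [ 580.2 -343.5   39.1] z8 [ 583.6 -352.9    8. ]
top sanitizer 0.77 [401.8 205.1  32.1  22. ] 417.8 216.1 depth pt [ 556.1 -456.8  109.4] z8 [ 571.3 -496.1    8. ]
top seat 0.45 [366.8 206.   12.3  14. ] 373.0 213.0 depth pt [ 580.2 -343.5   39.1] z8 [ 585.2 -354.1    8. ]
[... 156 characters left out ...]
23.7 282.1  39.1  35. ] 243.3 299.6 depth pt [ 427.8 -234.4   23.9] z8 [ 430.7 -224.4    8. ]
side mount 0.56 [320.4 312.5  39.7  32.8] 340.2 328.9 depth pt [ 583.  -370.9   30.6] z8 [ 591.3 -360.2    8. ]
side mount2 0.66 [223.7 282.1  39.1  35. ] 243.3 299.6 depth pt [ 427.8 -234.4   23.9] z8 [ 430.7 -224.4    8. ]
side mount2 0.56 [320.4 312.5  39.7  32.8] 340.2 328.9 depth pt [ 583.  -370.9   30.6] z8 [ 591.3 -360.2    8. ]
side sanitizer 0.84 [339.5 326.1  42.2  81.6] 360.6 366.9 depth pt [ 548.9 -493.   115.3] z8 [ 590.1 -447.1    8. ]
side sanitizer 0.2 [325.9 317.   30.7  20.3] 341.3 327.2 depth pt [ 585.4 -370.3   31.9] z8 [ 595.  -357.4    8. ]
side counter z 1.5811348170299198
0.6
```

```bash
python3 - <<'E'
from h import *
np.set_printoptions(precision=1,suppress=True)
t=cv2.imread("pics/top0.png");s=cv2.imread("pics/side0.png")
def crop(i,x,y,w,h,k): return cv2.resize(i[y:y+h,x:x+w],None,fx=k,fy=k,interpolation=cv2.INTER_CUBIC)
a=crop(t,350,192,90,50,8)[:, :720]; cv2.imwrite("pics/c1.png",a)
a=crop(s,305,295,90,70,8); cv2.imwrite("pics/c2.png",a)
a=crop(t,160,165,130,42,6); cv2.imwrite("pics/c3.png",a)
Ct=cloud("top",np.load("top0.npy"));Cs=cloud("side",np.load("side0.npy"))
for n,C in(("top",Ct),("side",Cs)):
    # stud tops
    for c in ((583,-352),(427,-214)):
        m=(np.hypot(C[...,0]-c[0],C[...,1]-c[1])<50)
        for lo,hi in((4,11),(11.5,20),(24,34),(34,46)):
            q=C[m&(C[...,2]>lo)&(C[...,2]<hi)]
            if len(q): print(n,c,lo,hi,len(q),q.mean(0),q.min(0)[:2],q.max(0)[:2])
    m=(C[...,0]<690)&(C[...,0]>560)&(np.abs(C[...,1]-110)<100)&(C[...,2]>50)&(C[...,2]<75)
    q=C[m]; print("handle",len(q),q.mean(0),q.min(0),q.max(0))
    m=(np.abs(C[...,0]-800)<250)&(np.abs(C[...,1]-110)<200)&(C[...,2]>92)&(C[...,2]<112)
    q=C[m]; r=cv2.minAreaRect(q[:,:2].astype(np.float32)); print("box",len(q),r,q[:,2].mean(), cv2.boxPoints(r))
    m=(np.hypot(C[...,0]-580,C[...,1]+450)<70)&(C[...,2]>60)
    q=C[m]; print("bottle",q.mean(0),q.min(0),q.max(0))
E
```

```text
top (583, -352) 4 11 298 [ 585.6 -352.     7.7] [ 534.1 -396.9] [ 628.5 -312.2]
top (583, -352) 11.5 20 124 [ 587.3 -350.    14.2] [ 552.9 -387. ] [ 627.  -317.3]
top (583, -352) 24 34 30 [ 586.8 -349.8   29.6] [ 572.5 -368.5] [ 604.5 -334.7]
top (583, -352) 34 46 55 [ 588.3 -352.3   38.7] [ 574.5 -364.1] [ 602.3 -339. ]
top (427, -214) 4 11 298 [ 427.9 -212.2    7.8] [ 390.5 -260.5] [ 471.6 -166.2]
top (427, -214) 11.5 20 104 [ 432.3 -213.    13.9] [ 391.  -249.6] [ 468.2 -177. ]
top (427, -214) 24 34 124 [ 429.8 -212.8   30.9] [ 411.7 -234.9] [ 448.6 -194.3]
top (427, -214) 34 46 21 [ 431.2 -212.5   35.6] [ 418.  -230.2] [ 445.2 -193.7]
handle 326 [657.1 110.9  64.9] [633.   10.4  50.2] [689.6 206.5  74.5]
box 8633 ((822.1903076171875, 105.26519012451172), (341.5227966308594, 292.7926025390625), 86.708251953125) 100.07946344219891 [[666.2 -56.8]
 [958.5 -73.6]
 [978.2 267.3]
 [685.8 284.2]]
bottle [ 557.1 -466.3  118.1] [ 532.  -501.4   61.1] [ 590.9 -447.   178. ]
side (583, -352) 4 11 571 [ 581.5 -360.     8.6] [ 547.5 -398.1] [ 630.3 -312.4]
side (583, -352) 11.5 20 287 [ 581.3 
[... 173 characters left out ...]
9.2] [ 575.2 -374.3] [ 601.8 -343.7]
side (427, -214) 4 11 495 [ 427.8 -226.     8.7] [ 385.9 -262.2] [ 473.7 -172.8]
side (427, -214) 11.5 20 194 [ 427.6 -228.    14.9] [ 391.  -250.7] [ 465.9 -178.7]
side (427, -214) 24 34 230 [ 429.6 -219.2   31.8] [ 409.7 -238.8] [ 450.8 -195.9]
side (427, -214) 34 46 52 [ 430.2 -220.3   34.7] [ 411.6 -236.6] [ 448.1 -202.1]
handle 360 [660.1 105.3  64.8] [632.2  10.1  50.2] [682.1 209.7  74.9]
box 6768 ((823.0012817382812, 104.20458984375), (349.50018310546875, 293.04779052734375), 86.98603820800781) 101.15835854226994 [[667.5 -62.6]
 [960.1 -78. ]
 [978.5 271. ]
 [685.9 286.4]]
bottle [ 553.2 -488.1  118.3] [ 531.7 -511.2   60. ] [ 591.2 -451.   177.3]
```

View pics/c1.png

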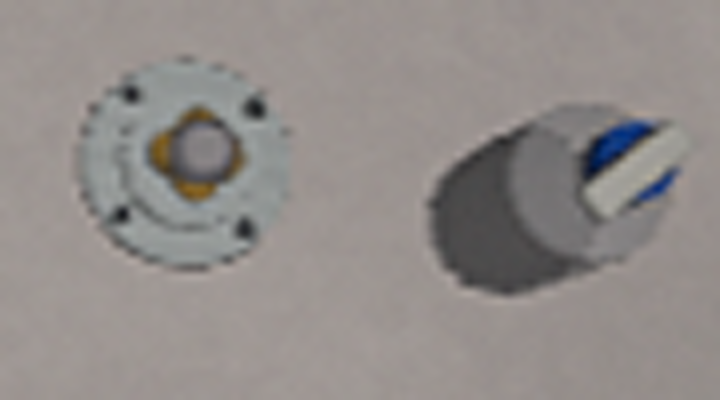

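View pics/c2.png

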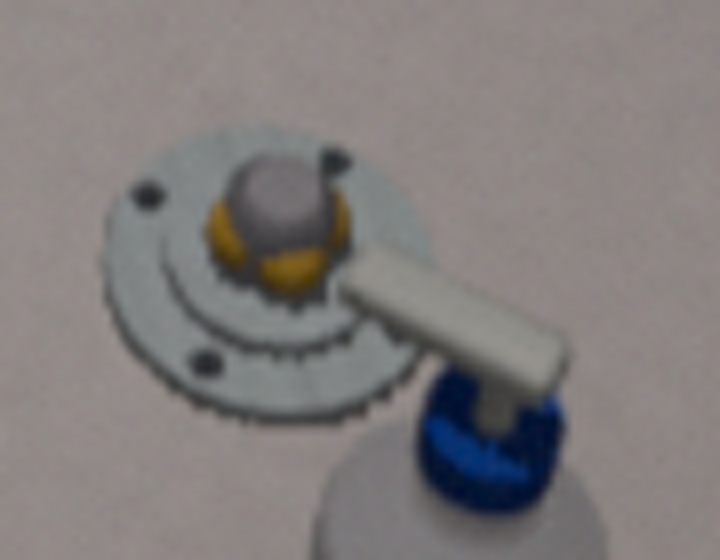

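View pics/c3.png

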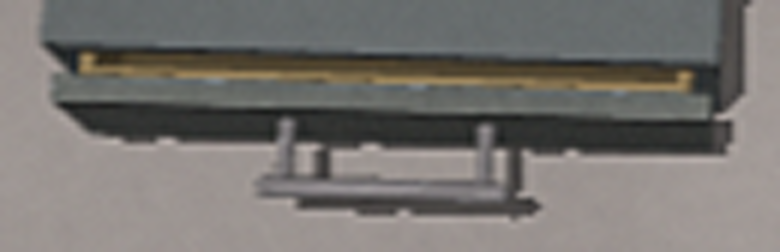

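```bash
python3 - <<'E'
from h import *
np.set_printoptions(precision=1,suppress=True)
px=lambda x,y,x0,y0,k:((x+.5)/k-.5+x0,(y+.5)/k-.5+y0)
print("plate top",atz("top",*px(185,163,350,192,8),8),"studtop",atz("top",*px(203,150,350,192,8),40))
print("plate side",atz("side",*px(270,271,305,295,8),7),"studtop",atz("side",*px(282,187,305,295,8),39))
a=atz("top",*px(260,186,160,165,6),63);b=atz("top",*px(503,193,160,165,6),63)
print("handle",a,b,(a+b)/2,np.degrees(np.arctan2(*(a-b)[:2][::-1])))
s=cv2.imread("pics/side0.png");
cv2.imwrite("pics/c4.png",cv2.resize(s[130:220,260:360],None,fx=6,fy=6,interpolation=cv2.INTER_CUBIC))
E
```

```text
plate top [ 588.7 -353.4    8. ] studtop [ 588.2 -352.9   40. ]
plate side [ 588.5 -357.4    7. ] studtop [ 589.7 -354.9   39. ]
handle [644.8 176.7  63. ] [637.7  52.6  63. ] [641.2 114.6  63. ] 86.71167355255402
```

View pics/c4.png

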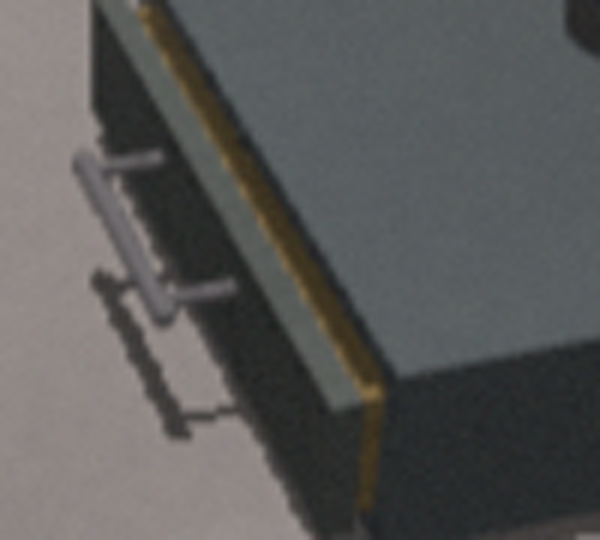

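```bash
cat >> h.py <<'E'
def plan(P,jaw_deg,tilt=None):
    "delta in tool axes to put TCP at P, tool down, jaw axis (tool y) along jaw_deg (mod 180)"
    o=manip.get_obs(); R0=Ro.from_euler("xyz",o["tcp_rot"]); best=None
    for k in(0,180):
        a=np.radians(jaw_deg+k); x=np.array([0,0,-1.]); y=np.array([np.cos(a),np.sin(a),0]); z=np.cross(x,y)
        rv=(R0.inv()*Ro.from_matrix(np.stack([x,y,z],1))).as_rotvec()
        sh=R0.inv().apply(np.array(P)-o["tcp_pos"])/10
        print("k",k,"rot",rv.round(3),"shift cm",sh.round(2),"rows",max(np.linalg.norm(sh)/5,np.degrees(np.linalg.norm(rv))/8.59).round(1))
def st():
    o=manip.get_obs(); R=Ro.from_euler("xyz",o["tcp_rot"]).as_matrix()
    print("t",round(o["clock"],2),"tcp",o["tcp_pos"].round(1),"x",R[:,0].round(3),"jaw",np.degrees(np.arctan2(R[1,1],R[0,1])).round(1),"F",o["force"].round(1),"w",round(o["gripper_width"],1),"q",o["joint_pos"].round(2))
E
python3 - <<'E'
from h import *
np.set_printoptions(precision=3,suppress=True)
px=lambda x,y,x0,y0,k:((x+.5)/k-.5+x0,(y+.5)/k-.5+y0)
a=atz("side",*px(83,160,260,130,6),63);b=atz("side",*px(165,310,260,130,6),63)
print("handle side",a,b,(a+b)/2,np.degrees(np.arctan2(*(a-b)[:2][::-1])))
print("nozzle",atz("top",*px(600,205,350,192,8),170),"bottle", atz("top",*px(590,180,350,192,8),130))
st(); plan((641,114.5,130),-3.3)
E
```

```text
handle side [644.863 173.268  63.   ] [639.445  55.536  63.   ] [642.154 114.402  63.   ] 87.36491011064196
nozzle [ 542.851 -455.423  170.   ] bottle [ 557.988 -467.897  130.   ]
t 0.6 tcp [209.5 588.8 222.6] x [-0. -0. -1.] jaw -109.6 F [-0.1 -0.3 -0.7] w 87.1 q [ 1.49  0.38  0.01 -0.   -1.19 -0.26]
k 0 rot [-1.855  0.    -0.   ] shift cm [  9.26  30.22 -56.56] rows 13.0
k 180 rot [ 1.287 -0.    -0.   ] shift cm [  9.26  30.22 -56.56] rows 13.0
```

Emit:
step_arm --plan '[[[1.287,0,0,9.26,30.22,-56.56,2.6],[1.287,0,0,9.26,30.22,-56.56,2.6],[1.287,0,0,9.26,30.22,-56.56,2.6],[1.287,0,0,9.26,30.22,-56.56,2.6],[1.287,0,0,9.26,30.22,-56.56,2.6],[1.287,0,0,9.26,30.22,-56.56,2.6],[1.287,0,0,9.26,30.22,-56.56,2.6],[1.287,0,0,9.26,30.22,-56.56,2.6],[1.287,0,0,9.26,30.22,-56.56,2.6],[1.287,0,0,9.26,30.22,-56.56,2.6]]]' --squeeze 25

```text
clock: 1.6
tcp_pos: [543.7, 221.3, 151.1]
tcp_rot: [-0.904, 1.57, 0.607]
force: [-0.1, 0.9, 0.6]
gripper_width: 26.4
```

```bash
python3 - <<'E'
from h import *
st(); plan((641.5,114.5,110),-3.3)
E
```

```text
t 1.6 tcp [543.7 221.3 151.1] x [ 0.001  0.    -1.   ] jaw 176.6 F [-0.1  0.9  0.6] w 26.4 q [ 0.66  0.38 -0.19  0.   -1.   -0.72]
k 0 rot [ 3.14e+00  1.00e-03 -1.00e-03] shift cm [  4.11 -10.39 -10.08] rows 20.9
k 180 rot [-0.002  0.     0.001] shift cm [  4.11 -10.39 -10.08] rows 3.0
```

Emit:
step_arm --plan '[[[0,0,0,4.0,-10.39,-10.08,2.6],[0,0,0,4.0,-10.39,-10.08,2.6],[0,0,0,4.0,-10.39,-10.08,2.6],[0,0,0,4.0,-10.39,-10.08,2.6],[0,0,0,4.0,-10.39,-10.08,2.6]]]'

```text
clock: 2.1
tcp_pos: [641.8, 113.1, 110.1]
tcp_rot: [1.807, 1.57, -2.967]
force: [0.3, -0.2, 0.1]
gripper_width: 26.0
```

```bash
python3 - <<'E'
from h import *
st(); plan((641.5,114.5,44),-3.3)
for n in("side","top"):
    p,d=manip.camera(n)
    x,y=(240,100) if n=="side" else (150,110)
    cv2.imwrite(f"pics/h_{n}.png",cv2.resize(p[y:y+120,x:x+150],None,fx=4,fy=4,interpolation=cv2.INTER_CUBIC))
E
```

```text
t 2.1 tcp [641.8 113.1 110.1] x [-0.001 -0.    -1.   ] jaw 176.5 F [ 0.3 -0.2  0.1] w 26.0 q [ 0.42  0.52 -0.07 -0.   -0.98 -0.48]
k 0 rot [ 3.137e+00 -1.000e-03  0.000e+00] shift cm [6.61 0.03 0.14] rows 20.9
k 180 rot [-0.004 -0.    -0.001] shift cm [6.61 0.03 0.14] rows 1.3
```

View pics/h_side.png

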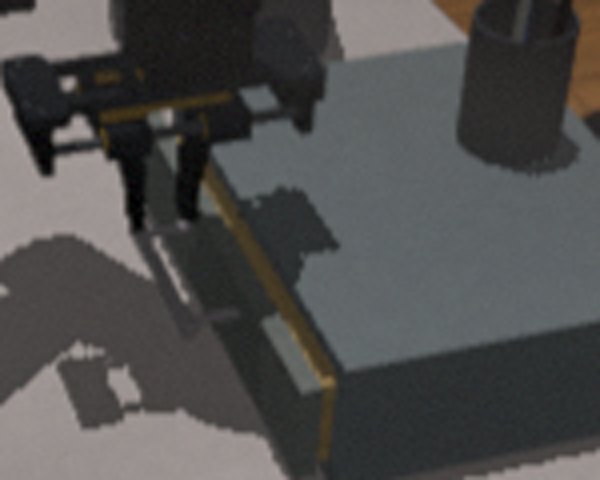

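The fingers' tips at (137,228) and (188,215) in the crop straddle the bar, which runs on below at (170,290). I descend and pinch it.

Emit:
step_arm --plan '[[[0,0,0,2.5,0,0,2.6],[0,0,0,5.0,0,0.1,2.6],[0,0,0,6.6,0,0.1,2.6],[0,0,0,6.6,0,0.1,2.6],[0,0,0,6.6,0,0.1,0.5],[0,0,0,6.6,0,0.1,0.5],[0,0,0,6.6,0,0.1,0.5]]]'

```text
clock: 2.9
tcp_pos: [642.4, 116.9, 47.3]
tcp_rot: [-1.105, 1.566, 0.408]
force: [-0.8, 2.1, 2.8]
gripper_width: 10.4
```

```bash
python3 - <<'E'
from h import *
st(); o=manip.get_obs(); plan(o["tcp_pos"]+195*np.array([-np.cos(np.radians(3.2)),np.sin(np.radians(3.2)),0]),-3.3)
E
```

```text
t 2.9 tcp [642.4 116.9  47.3] x [ 0.004  0.002 -1.   ] jaw 176.7 F [-0.8  2.1  2.8] w 10.4 q [ 0.43  0.59 -0.13  0.   -0.85 -0.49]
k 0 rot [ 3.141e+00  7.000e-03 -3.000e-03] shift cm [-0.08 19.5  -0.04] rows 21.0
k 180 rot [-0.     0.002  0.004] shift cm [-0.08 19.5  -0.04] rows 3.9
```

Emit:
step_arm --plan '[[[0,0,0,0,1.0,0,0.5],[0,0,0,0,3.0,0,0.5],[0,0,0,0,5.5,0,0.5],[0,0,0,0,8.0,0,0.5],[0,0,0,0,10.5,0,0.5],[0,0,0,0,13.0,0,0.5],[0,0,0,0,15.0,0,0.5],[0,0,0,0,16.3,0,0.5],[0,0,0,0,16.5,0,0.5]]]'

```text
clock: 3.8
tcp_pos: [476.4, 126.7, 47.3]
tcp_rot: [-1.013, 1.566, 0.501]
force: [-0.1, 0.6, 0.0]
gripper_width: 10.1
```

```bash
python3 - <<'E'
from h import *
st()
E
```

```text
t 3.8 tcp [476.4 126.7  47.3] x [ 0.005  0.003 -1.   ] jaw 176.7 F [-0.1  0.6  0. ] w 10.1 q [ 0.59  0.37 -0.54  0.   -0.66 -0.65]
```

Nothing has resisted yet, so I go on in small steps towards the stop.

Emit:
step_arm --plan '[[[0,0,0,0,0.8,0,0.5],[0,0,0,0,1.4,0,0.5],[0,0,0,0,1.8,0,0.5],[0,0,0,0,2.1,0,0.5],[0,0,0,0,2.4,0,0.5]]]'

```text
clock: 4.3
tcp_pos: [456.5, 128.2, 47.4]
tcp_rot: [-1.244, 1.558, 0.272]
force: [25.4, -14.9, -19.1]
gripper_width: 10.1
```

```bash
python3 - <<'E'
from h import *
st()
E
```

```text
t 4.3 tcp [456.5 128.2  47.4] x [ 0.012  0.003 -1.   ] jaw 176.9 F [ 25.4 -14.9 -19.1] w 10.1 q [ 0.62  0.34 -0.59  0.01 -0.62 -0.68]
```

Emit:
step_arm --plan '[[[0,0,0,0,-0.2,0,2.8],[0,0,0,0,-0.2,0,2.8],[0,0,0,-2,-0.1,0,2.8],[0,0,0,-6,-0.1,0,2.8],[0,0,0,-11,0,0,2.8],[-0.15,0,0,-13,0,-5,6],[-0.3,0,0,-13,0,-10,6],[-0.45,0,0,-13,0,-15,6],[-0.6,0,0,-13,0,-20,6],[-0.75,0,0,-13,0,-24,6]]]'

```text
clock: 5.3
tcp_pos: [443.2, -85.6, 176.8]
tcp_rot: [-1.874, 1.558, 0.294]
force: [1.3, 0.2, 0.4]
gripper_width: 57.0
```

```bash
python3 - <<'E'
from h import *
np.set_printoptions(precision=1,suppress=True)
st()
for n in("top","side"):
    p,d=manip.camera(n); cv2.imwrite(f"pics/o_{n}.png",p); np.save(f"{n}1.npy",d); C=cloud(n,d)
    for t in("cap","handle"):
        for r in manip.find_in(t,n)[:3]:
            b=np.array(r["bbox"])*[560,420,560,420]; u,v=b[0]+b[2]/2,b[1]+b[3]/2
            print(n,t,round(r["confidence"],2),b,"pt",C[int(v),int(u)],"z56",atz(n,u,v,56))
    cx,cy=(150,160) if n=="top" else (230,110)
    cv2.imwrite(f"pics/oc_{n}.png",cv2.resize(p[cy:cy+110,cx:cx+150],None,fx=5,fy=5,interpolation=cv2.INTER_CUBIC))
E
```

```text
t 5.3 tcp [443.2 -85.6 176.8] x [ 0.  0. -1.] jaw -145.8 F [1.3 0.2 0.4] w 57.0 q [ 0.2  0.1 -0.5 -0.  -1.   0.4]
top cap 0.65 [181.9 210.3  17.3  17. ] pt [577.2 216.8  57.4] z56 [574.9 215.4  56. ]
top handle 0.83 [163.7 172.  113.4  76.7] pt [605.3 130.4  25.5] z56 [598.6 124.3  56. ]
top handle 0.29 [315.3 250.4  31.8  26.7] pt [ 430.2 -209.8   30.5] z56 [ 427. -207.   56.]
side handle 0.57 [204.7 132.9 120.4 104.4] pt [591.1 100.3  30.4] z56 [583.   68.9  56. ]
```

View pics/oc_top.png

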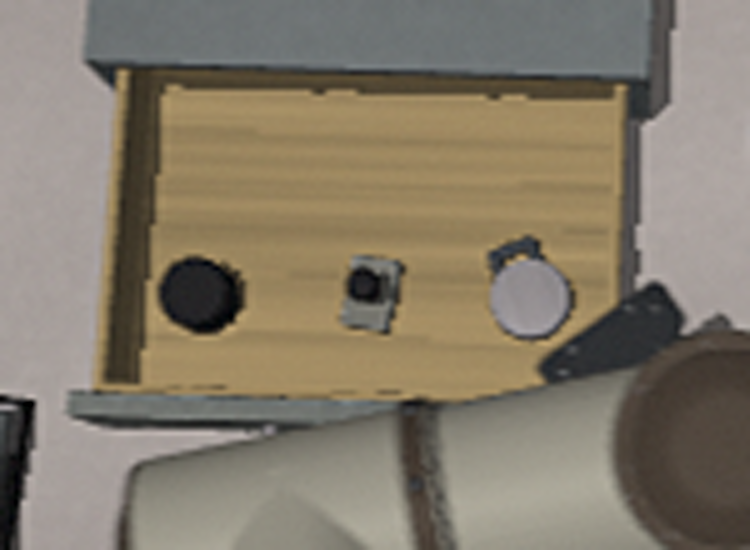

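View pics/oc_side.png

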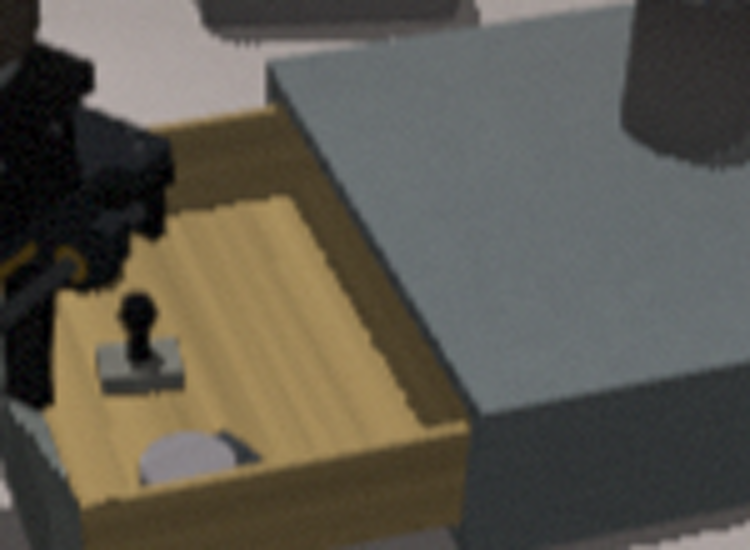

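The top crop shows the cap on the left at (200,295), i.e. pixel (190,218.5). The stamp is in the middle and the padlock on the right. The drawer is open to its stop.

```bash
python3 - <<'E'
from h import *
np.set_printoptions(precision=2,suppress=True)
p=cv2.imread("pics/o_top.png"); D=np.load("top1.npy"); C=cloud("top",D)
m=(np.hypot(C[...,0]-577,C[...,1]-216)<40)&(C[...,2]>49)&(C[...,2]<64)
q=C[m]; print(len(q),q.mean(0),np.median(q,0),cv2.minEnclosingCircle(q[:,:2].astype(np.float32)))
# dark blob
g=p.max(2); mk=np.zeros_like(g); mk[205:232,175:205]=(g[205:232,175:205]<60)
n,l,s,c=cv2.connectedComponentsWithStats(mk); i=1+np.argmax(s[1:,4]); print(s[i],c[i],atz("top",*c[i],52))
st(); plan((577,215.5,150),86.7)
for z in(22,56):
    k=[proj("top",(577+22.5*np.cos(a),215.5+22.5*np.sin(a),z)) for a in np.linspace(0,6.28,40)]
    k=np.array(k); print(z,k.min(0),k.max(0))
E
```

```text
165 [577.08 223.14  55.42] [577.4  223.17  55.5 ] ((578.2621459960938, 224.38275146484375), 22.239959716796875)
[182 212  16  15 186] [189.61 218.69] [575.97 219.22  52.  ]
t 5.6 tcp [443.9 -83.7 176.5] x [ 0.01  0.   -1.  ] jaw -146.1 F [-0.   0.1 -0.7] w 59.8 q [ 0.17  0.13 -0.47 -0.   -0.96  0.42]
k 0 rot [2.22 0.01 0.01] shift cm [  2.92 -27.7   17.41] rows 14.8
k 180 rot [-0.92 -0.01  0.01] shift cm [  2.92 -27.7   17.41] rows 6.6
22 [185.92 212.76] [200.24 226.91]
56 [183.15 210.87] [197.88 225.41]
```

```bash
python3 - <<'E'
from h import *
np.set_printoptions(precision=2,suppress=True)
px=lambda x,y,x0,y0,k:((x+.5)/k-.5+x0,(y+.5)/k-.5+y0)
print("inner floor edge",atz("top",*px(147,295,150,160,5),22),"inner top edge",atz("top",*px(109,295,150,160,5),78))
print("right inner",atz("top",*px(622,270,150,160,5),78))
g=cv2.imread("pics/o_top.png").max(2)
# silhouette fit
obs=np.zeros_like(g); obs[205:232,175:205]=(g[205:232,175:205]<60)
best=[]
for x in np.arange(570,584,1.):
  for y in np.arange(212,230,1.):
    im=np.zeros((420*8,560*8),np.uint8); pts=[]
    for z,r in((22,22.5),(51,22.5),(56,19)):
        pts+= [proj("top",(x+r*np.cos(a),y+r*np.sin(a),z)) for a in np.linspace(0,6.28,24)]
    h=cv2.convexHull(((np.array(pts)+.5)*8).astype(np.int32)); 
    o=np.zeros((30*8,34*8),np.uint8); cv2.fillConvexPoly(o,h-np.array([175*8,203*8]),255)
    s=cv2.resize(o,(34,30),interpolation=cv2.INTER_AREA)/255.
    best.append((np.abs(s-obs[203:233,175:209]).sum(),x,y))
print(sorted(best)[:6])
E
```

```text
inner floor edge [582.1 259.8  22. ] inner top edge [573.53 267.48  78.  ]
right inner [580.13 -40.06  78.  ]Traceback (most recent call last):
  File "<stdin>", line 14, in <module>
  File "h.py", line 14, in proj
    f,cx,cy,p,R=cam(n); q=R.T@(np.array(P,float)-p); return cx-f*q[0]/q[2], cy+f*q[1]/q[2]
                ~~~^^^
  File "h.py", line 5, in cam
    m=manip.camera_model(n); f=210/np.tan(np.radians(m["vertical_fov"])/2)
ValueError: time passes only in moves, steps and waits
```

```bash
python3 - <<'E'
import re
s=open("h.py").read()
s=s.replace("def cam(n):","import functools\n@functools.lru_cache(None)\ndef cam(n):"); open("h.py","w").write(s)
E
python3 - <<'E'
from h import *
np.set_printoptions(precision=2,suppress=True)
g=cv2.imread("pics/o_top.png").max(2)
for thr in(50,60,70):
  obs=np.zeros_like(g); obs[205:232,175:205]=(g[205:232,175:205]<thr)
  best=[]
  for x in np.arange(570,584,1.):
   for y in np.arange(210,230,1.):
    pts=[]
    for z,r in((22,22.5),(51,22.5),(56,19)):
        pts+= [proj("top",(x+r*np.cos(a),y+r*np.sin(a),z)) for a in np.linspace(0,6.28,24)]
    h=cv2.convexHull(((np.array(pts)+.5)*8).astype(np.int32)); 
    o=np.zeros((30*8,34*8),np.uint8); cv2.fillConvexPoly(o,h-np.array([175*8,203*8]),255)
    s=cv2.resize(o,(34,30),interpolation=cv2.INTER_AREA)/255.
    best.append((round(np.abs(s-obs[203:233,175:209]).sum(),1),x,y))
  print(thr,sorted(best)[:5])
print(g[208:230,176:206])
E
```

```text
50 [(np.float64(25.3), np.float64(579.0), np.float64(223.0)), (np.float64(25.5), np.float64(579.0), np.float64(222.0)), (np.float64(25.9), np.float64(578.0), np.float64(222.0)), (np.float64(26.3), np.float64(580.0), np.float64(223.0)), (np.float64(26.5), np.float64(578.0), np.float64(223.0))]
60 [(np.float64(21.1), np.float64(578.0), np.float64(222.0)), (np.float64(21.2), np.float64(579.0), np.float64(223.0)), (np.float64(21.8), np.float64(578.0), np.float64(223.0)), (np.float64(22.5), np.float64(579.0), np.float64(222.0)), (np.float64(24.4), np.float64(579.0), np.float64(224.0))]
70 [(np.float64(77.6), np.float64(578.0), np.float64(221.0)), (np.float64(77.8), np.float64(578.0), np.float64(222.0)), (np.float64(77.8), np.float64(579.0), np.float64(221.0)), (np.float64(77.8), np.float64(579.0), np.float64(222.0)), (np.float64(80.6), np.float64(578.0), np.float64(220.0))]
[[ 63  66  74  70 132 153 149 148 148 147 147 148 148 148 150 149 147 149
  150 148 149 148 150 149 150 148 149 150 150 148]
 [ 63  65  75  71 138 157 153 153 152 153 155 156 154 155 155 153 154 155
  154 154 155 154 1
[... 1832 characters left out ...]
 30  30  17  14  17   7
   14  47  70 152 173 168 166 166 167 166 167 167]
 [ 74  84  76 148 172 168 167 173 181 161 106  54  24  10  11  13   8  21
   48 158 187 175 168 166 166 167 166 168 168 167]
 [ 73  80  72 142 166 162 161 161 166 169 177 158 100  57  52  51  63  89
  158 178 171 159 152 149 151 150 152 152 153 153]
 [ 70  75  67 133 154 149 147 148 149 150 153 158 163 169 172 172 169 166
  162 157 155 151 150 150 151 150 150 150 149 150]
 [ 74  79  70 142 164 159 158 158 158 158 156 158 160 159 160 159 158 159
  156 154 154 155 153 156 154 155 156 155 155 154]
 [ 78  82  84 146 169 164 163 164 164 163 164 164 164 164 164 163 164 163
  162 163 162 162 163 162 161 162 162 163 161 161]]
```

```bash
python3 - <<'E'
from h import *
np.set_printoptions(precision=2,suppress=True)
st(); plan((578,222,140),176.7)
E
```

```text
t 5.6 tcp [443.9 -83.7 176.5] x [ 0.01  0.   -1.  ] jaw -146.1 F [-0.   0.1 -0.7] w 59.8 q [ 0.17  0.13 -0.47 -0.   -0.96  0.42]
k 0 rot [0.65 0.   0.01] shift cm [  3.93 -28.14  17.9 ] rows 6.7
k 180 rot [-2.49 -0.02  0.  ] shift cm [  3.93 -28.14  17.9 ] rows 16.6
```

Emit:
step_arm --plan '[[[0.65,0,0,3.9,-28.1,17.9,6],[0.65,0,0,3.9,-28.1,17.9,6],[0.65,0,0,3.9,-28.1,17.9,6],[0.65,0,0,3.9,-28.1,17.9,6],[0.65,0,0,3.9,-28.1,17.9,6],[0.65,0,0,3.9,-28.1,17.9,6],[0.65,0,0,3.9,-28.1,17.9,6],[0.65,0,0,3.9,-28.1,17.9,6],[0.65,0,0,3.9,-28.1,17.9,6]]]'

```text
clock: 6.5
tcp_pos: [576.6, 224.1, 139.1]
tcp_rot: [-1.261, 1.56, 0.255]
force: [0.5, -0.9, 0.0]
gripper_width: 59.9
```

```bash
python3 - <<'E'
from h import *
np.set_printoptions(precision=3,suppress=True)
st(); plan((578,222,75),176.7)
E
```

```text
t 6.5 tcp [576.6 224.1 139.1] x [ 0.01   0.003 -1.   ] jaw 176.9 F [ 0.5 -0.9  0. ] w 59.9 q [ 0.63  0.44 -0.13  0.   -0.99 -0.69]
k 0 rot [0.003 0.003 0.01 ] shift cm [ 6.42 -0.08 -0.22] rows 1.3
k 180 rot [-3.139 -0.016  0.005] shift cm [ 6.42 -0.08 -0.22] rows 20.9
```

Emit:
step_arm --plan '[[[0,0,0.01,3,-0.1,-0.2,6],[0,0,0.01,6.4,-0.1,-0.2,6],[0,0,0.01,6.4,-0.1,-0.2,6]]]'

```text
clock: 6.8
tcp_pos: [574.2, 220.0, 71.0]
tcp_rot: [1.807, 1.562, -2.962]
force: [-1.3, -0.2, -0.5]
gripper_width: 59.6
```

```bash
python3 - <<'E'
from h import *
np.set_printoptions(precision=3,suppress=True)
p,d=manip.camera("side"); cv2.imwrite("pics/g1.png",cv2.resize(p[80:230,210:360],None,fx=4,fy=4,interpolation=cv2.INTER_CUBIC))
p,d=manip.camera("top"); cv2.imwrite("pics/g1t.png",cv2.resize(p[150:270,130:290],None,fx=5,fy=5,interpolation=cv2.INTER_CUBIC))
st(); plan((578,222,28.5),176.7)
E
```

```text
t 6.9 tcp [578.  221.7  75.8] x [ 0.     0.002 -1.   ] jaw 176.9 F [ 0.2 -0.2  0.4] w 59.7 q [ 0.63  0.51 -0.19 -0.   -0.87 -0.68]
k 0 rot [0.003 0.002 0.   ] shift cm [ 4.73 -0.    0.02] rows 0.9
k 180 rot [-3.138 -0.     0.004] shift cm [ 4.73 -0.    0.02] rows 20.9
```

View pics/g1.png

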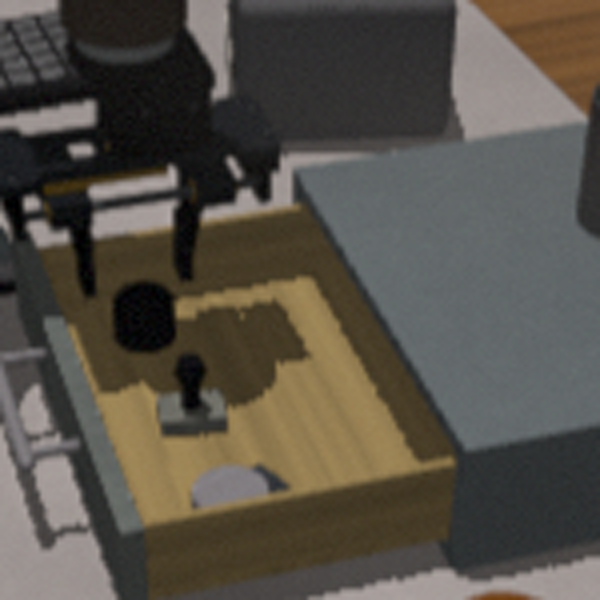

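View pics/g1t.png

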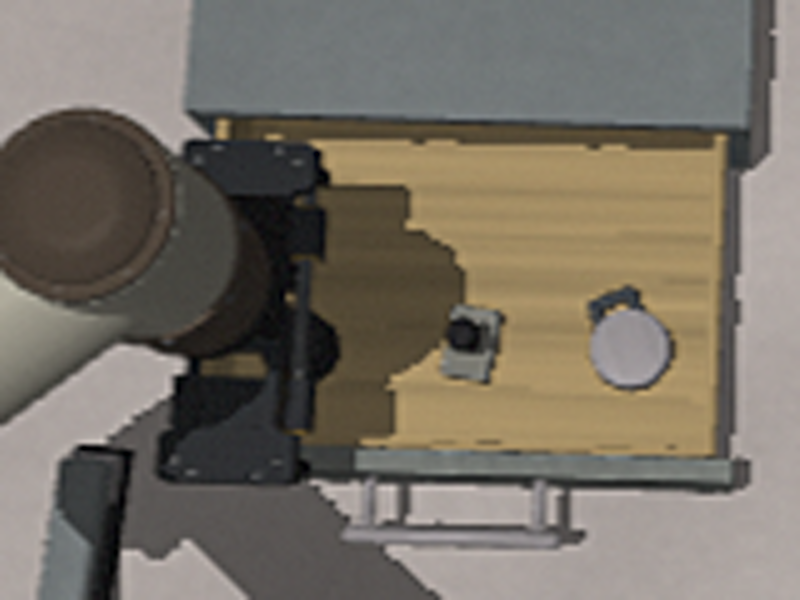

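```bash
python3 - <<'E'
from h import *
np.set_printoptions(precision=1,suppress=True)
px=lambda x,y,x0,y0,k:((x+.5)/k-.5+x0,(y+.5)/k-.5+y0)
print(atz("side",*px(145,304,210,80,4),56))
u,v=proj("side",(578,221.7,75.8)); print("tcp crop",(u-210)*4,(v-80)*4)
for c in((578,222),(578,218),(574,222)):
    k=[]
    for z,r in((22,22.5),(51,22.5),(56,19)):
        k+=[proj("side",(c[0]+r*np.cos(a),c[1]+r*np.sin(a),z)) for a in np.linspace(0,6.28,40)]
    k=(np.array(k)-[210,80])*4+1.5; print(c,k.min(0),k.max(0))
E
```

```text
[576.7 212.6  56. ]
tcp crop 140.1035791659823 271.68567261461624
(578, 222) [111.3 281.2] [176.2 354.2]
(578, 218) [113.  284.2] [177.9 357.4]
(574, 222) [105.9 282.3] [170.9 355.4]
```

The side crop shows the fingers open on both sides of the cap. The cap's blob at columns 113–177, rows 283–350 matches a predicted cap at (578, 222). I descend and grip.

Emit:
step_arm --plan '[[[0,0,0,2.0,0,0,6],[0,0,0,4.0,0,0,6],[0,0,0,4.75,0,0,6],[0,0,0,4.75,0,0,6]]]'

```text
clock: 7.3
tcp_pos: [578.2, 221.8, 29.1]
tcp_rot: [-0.267, 1.568, 1.249]
force: [0.6, 0.4, -0.2]
gripper_width: 60.2
```

```bash
python3 - <<'E'
from h import *
st()
E
```

```text
t 7.3 tcp [578.2 221.8  29.1] x [ 0.001  0.002 -1.   ] jaw 176.9 F [ 0.6  0.4 -0.2] w 60.2 q [ 0.63  0.57 -0.23 -0.   -0.77 -0.68]
```

Emit:
step_arm --plan '[[[0,0,0,0,0,0,3.8],[0,0,0,0,0,0,3.8],[0,0,0,0,0,0,3.8],[0,0,0,0,0,0,3.8],[0,0,0,-0.5,0,0,3.8]]]' --squeeze 50

```text
clock: 7.8
tcp_pos: [577.9, 221.7, 34.0]
tcp_rot: [0.025, 1.569, 1.542]
force: [0.2, 0.1, -1.5]
gripper_width: 44.5
```

```bash
python3 - <<'E'
from h import *
st(); plan((578,222,180),176.7)
E
```

```text
t 7.8 tcp [577.9 221.7  34. ] x [ 0.     0.002 -1.   ] jaw 176.9 F [ 0.2  0.1 -1.5] w 44.5 q [ 0.63  0.56 -0.23 -0.   -0.78 -0.68]
k 0 rot [ 0.003  0.002 -0.   ] shift cm [-1.46e+01 -1.00e-02  6.00e-02] rows 2.9
k 180 rot [-3.139e+00  0.000e+00  3.000e-03] shift cm [-1.46e+01 -1.00e-02  6.00e-02] rows 20.9
```

Emit:
step_arm --plan '[[[0,0,0,-4,0,0,3.8],[0,0,0,-8,0,0,3.8],[0,0,0,-11,0,0,3.8],[0,0,0,-11,0,0,3.8]]]'

```text
clock: 8.2
tcp_pos: [580.5, 222.8, 149.7]
tcp_rot: [-0.866, 1.559, 0.651]
force: [0.1, 0.5, -0.3]
gripper_width: 44.2
```

```bash
python3 - <<'E'
from h import *
st(); plan((588.6,-354,110),173)
p,d=manip.camera("side"); cv2.imwrite("pics/l1.png",cv2.resize(p[80:230,210:360],None,fx=4,fy=4,interpolation=cv2.INTER_CUBIC))
E
```

```text
t 8.2 tcp [580.5 222.8 149.7] x [ 0.009  0.007 -1.   ] jaw 176.9 F [ 0.1  0.5 -0.3] w 44.2 q [ 0.63  0.43 -0.11 -0.   -1.02 -0.68]
k 0 rot [0.069 0.008 0.009] shift cm [  3.57  -3.87 -57.58] rows 11.6
k 180 rot [-3.073 -0.013  0.012] shift cm [  3.57  -3.87 -57.58] rows 20.5
```

View pics/l1.png

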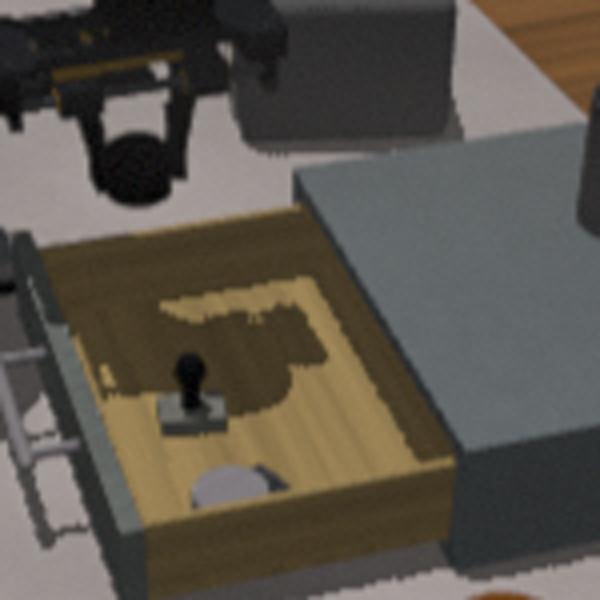

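The cap hangs between the fingers at (135,170) in the crop. Next I carry it towards the narrow stud.

Emit:
step_arm --plan '[[[0.01,0,0,1,-0.5,-4,3.8],[0.02,0,0,2,-1,-9,3.8],[0.03,0,0,2,-1,-14,3.8],[0.04,0,0,2,-1.5,-19,3.8],[0.05,0,0,2,-2,-24,3.8],[0.06,0,0,2,-2.5,-29,3.8],[0.07,0,0,2,-3,-34,3.8],[0.07,0,0,2,-3.4,-39,3.8],[0.07,0,0,2,-3.6,-44,3.8],[0.07,0,0,2,-3.8,-49,3.8]]]'

```text
clock: 9.25
tcp_pos: [588.9, -268.3, 122.3]
tcp_rot: [-0.039, 1.564, 1.407]
force: [1.8, 1.2, -0.6]
gripper_width: 44.4
```

```bash
python3 - <<'E'
from h import *
st(); plan((588.6,-354,100),173)
E
```

```text
t 9.25 tcp [ 588.9 -268.3  122.3] x [ 0.001  0.006 -1.   ] jaw 172.9 F [ 1.8  1.2 -0.6] w 44.4 q [-0.18  0.5  -0.06 -0.01 -1.01  0.06]
k 0 rot [-0.003  0.007  0.   ] shift cm [ 2.18 -1.04 -8.52] rows 1.8
k 180 rot [ 3.139  0.    -0.01 ] shift cm [ 2.18 -1.04 -8.52] rows 20.9
```

Emit:
step_arm --plan '[[[0,0,0,1,-0.5,-3.5,3.8],[0,0,0,2,-1,-7,3.8],[0,0,0,2.2,-1.04,-8.5,3.8],[0,0,0,3.5,-1.04,-8.5,3.8],[0,0,0,4.5,-1.04,-8.5,3.8],[0,0,0,4.5,-1.04,-8.5,3.8],[0,0,0,4.5,-1.04,-8.5,3.8]]]'

```text
clock: 9.95
tcp_pos: [588.9, -352.2, 76.6]
tcp_rot: [0.08, 1.564, 1.528]
force: [-0.3, -0.1, 0.5]
gripper_width: 44.2
```

```bash
python3 - <<'E'
from h import *
p,d=manip.camera("side"); np.save("s2.npy",d); cv2.imwrite("pics/m1full.png",p); cv2.imwrite("pics/m1.png",cv2.resize(p[250:380,270:420],None,fx=5,fy=5,interpolation=cv2.INTER_CUBIC)[:600])
p,d=manip.camera("top"); cv2.imwrite("pics/m1t.png",cv2.resize(p[150:270,310:450],None,fx=5,fy=5,interpolation=cv2.INTER_CUBIC))
st(); plan((588.6,-354,60),173)
E
```

```text
t 10.05 tcp [ 589.4 -352.7   77.6] x [ 0.002  0.006 -1.   ] jaw 172.9 F [-0.4  0.7 -0.2] w 44.4 q [-0.31  0.61  0.   -0.01 -0.97  0.19]
k 0 rot [-0.001  0.006  0.001] shift cm [ 1.76  0.07 -0.15] rows 0.4
k 180 rot [ 3.141e+00  2.000e-03 -1.000e-02] shift cm [ 1.76  0.07 -0.15] rows 20.9
```

View pics/m1.png

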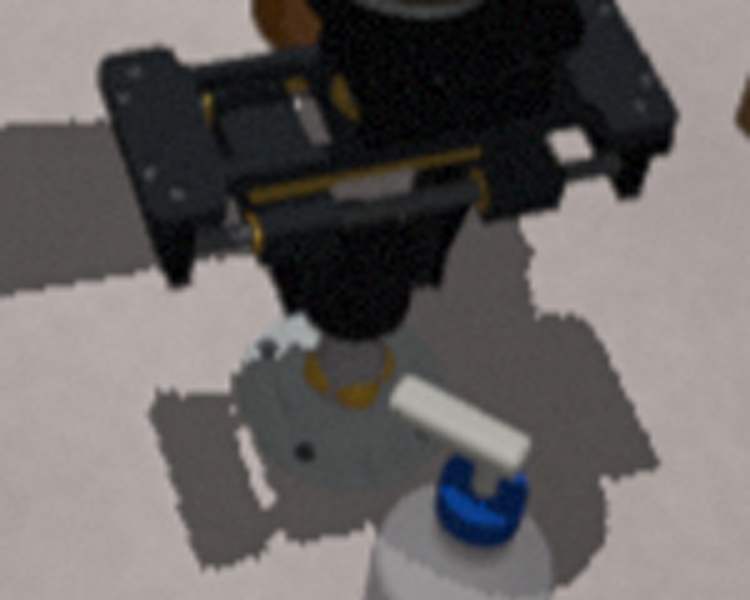

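View pics/m1t.png

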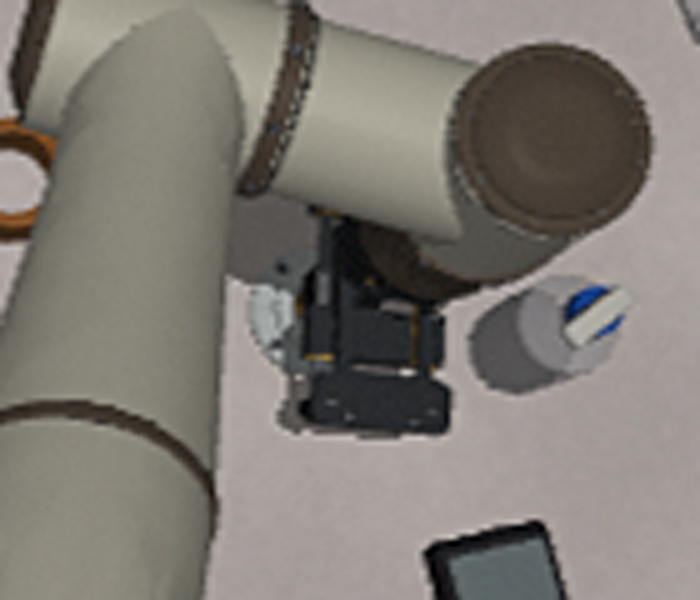

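```bash
python3 - <<'E'
from h import *
np.set_printoptions(precision=1,suppress=True)
def crop(P,n="side",x0=270,y0=250,k=5):
    u,v=proj(n,P); return np.array([(u-x0+.5)*k-.5,(v-y0+.5)*k-.5])
A=np.linspace(0,2*np.pi,60)
def circ(c,z,r): 
    q=np.array([crop((c[0]+r*np.cos(a),c[1]+r*np.sin(a),z)) for a in A]); return q
p=cv2.imread("pics/m1full.png"); im=cv2.resize(p[250:380,270:420],None,fx=5,fy=5,interpolation=cv2.INTER_CUBIC)
def dr(q,col): cv2.polylines(im,[q.round().astype(np.int32)],True,col,1)
c=(589.4,-352.7); zr=77.6-7.2
dr(circ(c,zr,22.5),(0,0,255)); 
s=(588.6,-354)
dr(circ(s,8,42),(0,255,0)); dr(circ(s,14,27),(0,255,0)); dr(circ(s,40,9),(0,255,0)); dr(circ(s,34,14),(255,255,0))
im=im[200:520,200:480]; cv2.imwrite("pics/ov.png",cv2.resize(im,None,fx=2,fy=2,interpolation=cv2.INTER_NEAREST)[:600,:])
E
```

```text
(no output)
```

View pics/ov.png

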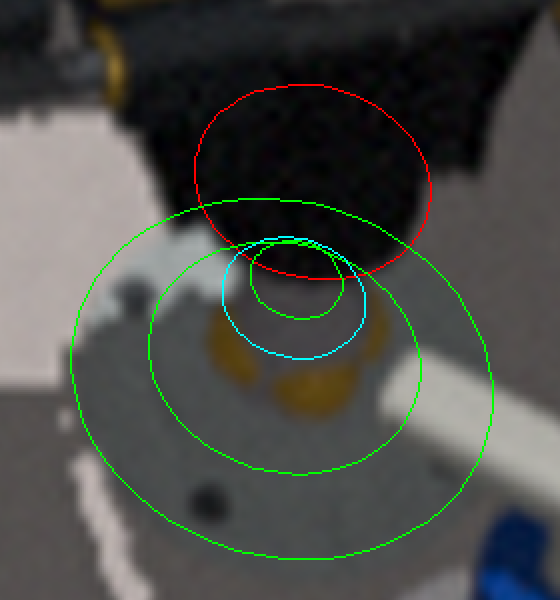

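Emit:
step_arm --plan '[[[0,0.006,0,1.0,0.07,-0.13,3.8],[0,0.006,0,1.8,0.07,-0.13,3.8],[0,0.006,0,2.6,0.07,-0.13,3.8],[0,0.006,0,3.2,0.07,-0.13,3.8],[0,0.006,0,3.4,0.07,-0.13,3.8]]]'

```text
clock: 10.55
tcp_pos: [588.8, -354.0, 42.9]
tcp_rot: [-1.812, 1.569, -0.364]
force: [0.7, -0.0, 1.1]
gripper_width: 44.3
```

```bash
python3 - <<'E'
from h import *
p,d=manip.camera("side"); cv2.imwrite("pics/m2.png",cv2.resize(p[280:365,290:400],None,fx=7,fy=7,interpolation=cv2.INTER_CUBIC)[:600])
st(); plan((588.6,-354,38),173)
E
```

```text
t 10.6 tcp [ 588.9 -354.    43.1] x [ 0.002 -0.    -1.   ] jaw 173.0 F [ 0.3 -0.6  0.3] w 44.1 q [-0.31  0.64 -0.03 -0.   -0.89  0.18]
k 0 rot [-0.001 -0.     0.002] shift cm [ 0.51  0.03 -0.  ] rows 0.1
k 180 rot [3.141e+00 3.000e-03 0.000e+00] shift cm [ 0.51  0.03 -0.  ] rows 20.9
```

View pics/m2.png

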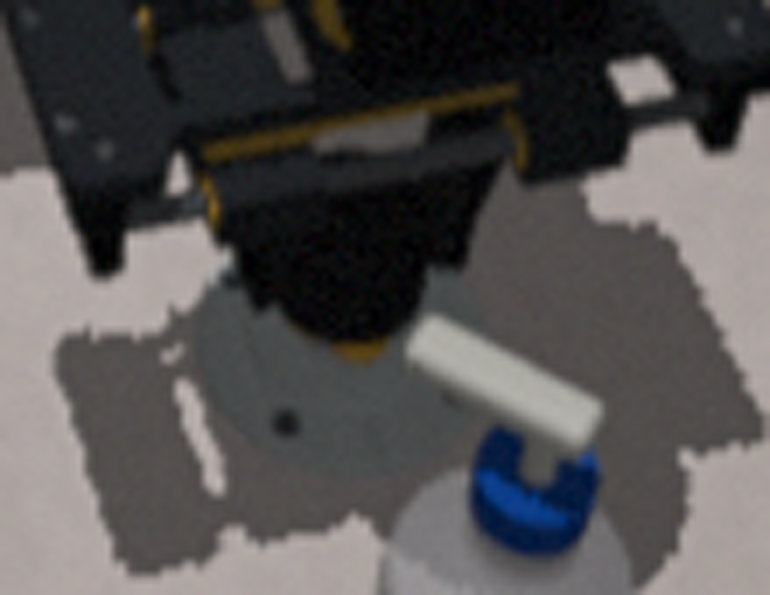

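The cap's rim (lower arc at (355,342) in the crop) now covers the stud, with one brass ball just showing below it at (360,352). No contact force shows yet. I go down slowly onto the balls.

Emit:
step_arm --plan '[[[0,0,0,0.2,0,0,3.8],[0,0,0,0.4,0,0,3.8],[0,0,0,0.6,0,0,3.8],[0,0,0,0.7,0,0,3.8],[0,0,0,0.7,0,0,3.8]]]'

```text
clock: 11.1
tcp_pos: [590.5, -355.2, 38.2]
tcp_rot: [-1.97, 1.564, -0.522]
force: [1.2, -1.7, 6.8]
gripper_width: 44.5
```

```bash
python3 - <<'E'
from h import *
st()
E
```

```text
t 11.1 tcp [ 590.5 -355.2   38.2] x [ 0.006 -0.003 -1.   ] jaw 173.0 F [ 1.2 -1.7  6.8] w 44.5 q [-0.31  0.65 -0.04  0.   -0.88  0.18]
```

Emit:
step_arm --plan '[[[0,0,0,0.3,0,0,3.8],[0,0,0,0.5,0,0,3.8],[0,0,0,0.7,0,0,3.8],[0,0,0,0.7,0,0,3.8]]]' --squeeze 60

```text
clock: 11.5
tcp_pos: [591.2, -355.8, 34.2]
tcp_rot: [-2.025, 1.562, -0.576]
force: [-1.7, -1.0, 10.2]
gripper_width: 44.6
```

```bash
python3 - <<'E'
from h import *
st()
E
```

```text
t 11.5 tcp [ 591.2 -355.8   34.2] x [ 0.008 -0.005 -1.   ] jaw 173.1 F [-1.7 -1.  10.2] w 44.6 q [-0.31  0.65 -0.04  0.   -0.87  0.18]
```

Emit:
step_arm --plan '[[[0,0.005,0.008,0.4,0,0,3.8],[0,0.005,0.008,0.7,0,0,3.8],[0,0.005,0.008,0.9,0,0,3.8],[0,0.005,0.008,1.0,0,0,3.8]]]'

```text
clock: 11.9
tcp_pos: [590.2, -355.5, 22.9]
tcp_rot: [2.835, 1.562, -1.999]
force: [0.5, -0.4, -1.0]
gripper_width: 44.2
```

```bash
python3 - <<'E'
from h import *
st()
E
```

```text
t 11.9 tcp [ 590.2 -355.5   22.9] x [-0.004 -0.008 -1.   ] jaw 173.0 F [ 0.5 -0.4 -1. ] w 44.2 q [-0.3   0.67 -0.05  0.01 -0.86  0.18]
```

It clicked: the force fell from 10 N to about 0 as the TCP dropped to 22.9 mm. I now press on to the shoulder.

Emit:
step_arm --plan '[[[0,-0.004,-0.004,0.2,0,0,3.8],[0,-0.004,-0.004,0.4,0,0,3.8],[0,-0.004,-0.004,0.6,0,0,3.8],[0,-0.004,-0.004,0.6,0,0,3.8]]]'

```text
clock: 12.3
tcp_pos: [590.3, -355.7, 22.4]
tcp_rot: [-2.786, 1.565, -1.336]
force: [-7.5, 6.0, 21.1]
gripper_width: 44.5
```

```bash
python3 - <<'E'
from h import *
st()
E
```

```text
t 12.3 tcp [ 590.3 -355.7   22.4] x [ 0.001 -0.006 -1.   ] jaw 173.1 F [-7.5  6.  21.1] w 44.5 q [-0.31  0.67 -0.05  0.01 -0.85  0.18]
```

```bash
python3 - <<'E'
from h import *
np.set_printoptions(precision=1,suppress=True)
p,d=manip.camera("side"); 
im=cv2.resize(p[280:365,290:400],None,fx=7,fy=7,interpolation=cv2.INTER_CUBIC)
cv2.imwrite("pics/m3.png",im)
A=np.linspace(0,2*np.pi,60)
for z,r,col in((14,22.5,(0,0,255)),(17,22.5,(0,255,255)),(14,27,(0,255,0)),(8,42,(0,255,0))):
    c=(590.3,-355.7)
    q=np.array([proj("side",(c[0]+r*np.cos(a),c[1]+r*np.sin(a),z)) for a in A]); q=(q-[290,280]+.5)*7-.5
    cv2.polylines(im,[q.round().astype(np.int32)],True,col,1)
cv2.imwrite("pics/m3o.png",im)
p,d=manip.camera("top"); cv2.imwrite("pics/m3t.png",p)
st()
E
```

```text
t 12.4 tcp [ 590.4 -355.7   22.4] x [ 0. -0. -1.] jaw 173.1 F [-6.6  6.1 21.5] w 43.9 q [-0.3  0.7 -0.1  0.  -0.8  0.2]
```

View pics/m3.png

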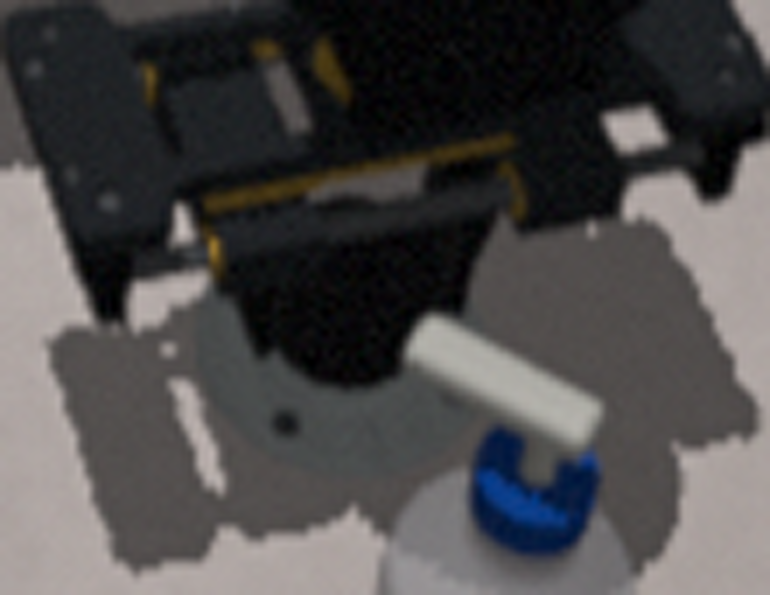

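View pics/m3o.png

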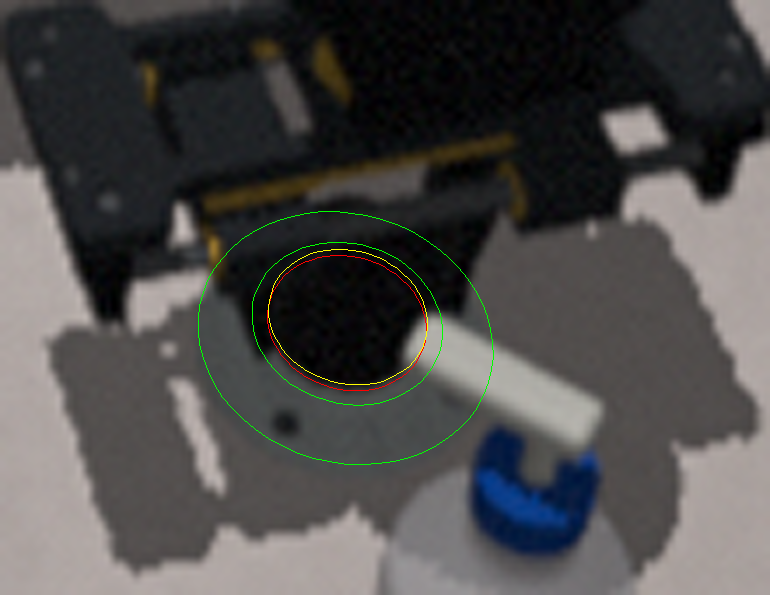

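View pics/m3t.png

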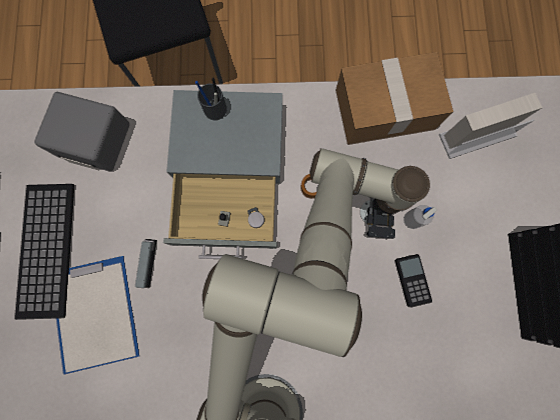

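In the crop, the rim's lower arc at (350,385) lies on the overlay drawn for a cap at the home height. The plate's lower edge at (360,475) fits its underside. The top view shows the drawer open and the tape, stapler, bottle and terminal unmoved. I press slightly harder and let it settle.

Emit:
step_arm --plan '[[[0,0,0,0.75,0.05,0.05,3.8],[0,0,0,0.8,0.1,0.1,3.8],[0,0,0,0.8,0.1,0.1,3.8],[0,0,0,0.8,0.1,0.1,3.8],[0,0,0,0.8,0.1,0.1,3.8],[0,0,0,0.8,0.1,0.1,3.8]]]'

```text
clock: 13.0
tcp_pos: [590.4, -355.6, 22.3]
tcp_rot: [-2.602, 1.561, -1.15]
force: [-8.4, 4.3, 29.3]
gripper_width: 44.5
```

```bash
python3 - <<'E'
from h import *
np.set_printoptions(precision=2,suppress=True)
st(); print(manip.get_obs()["ft_torque"])
t=cv2.imread("pics/top0.png").astype(int); u=cv2.imread("pics/m3t.png").astype(int)
d=np.abs(t-u).max(2)
for n,(x,y,w,h) in dict(stapler=(132,235,28,55),terminal=(390,250,45,60),bottle=(420,203,20,25)).items(): print(n,(d[y:y+h,x:x+w]>40).sum())
E
```

```text
t 13.0 tcp [ 590.4 -355.6   22.3] x [ 0.   -0.01 -1.  ] jaw 173.2 F [-8.4  4.3 29.3] w 44.5 q [-0.3   0.67 -0.05  0.01 -0.85  0.18]
[ 1.8   2.7  -0.24]
stapler 0
terminal 0
bottle 0
```

```bash
python3 - <<'E'
from h import *
manip.camera("side"); st(); print(manip.hand_in())
E
```

```text
t 13.05 tcp [ 590.4 -355.6   22.3] x [ 0.004 -0.009 -1.   ] jaw 173.2 F [-8.7  5.3 29.5] w 44.5 q [-0.3   0.67 -0.05  0.01 -0.85  0.18]
the job is handed in; nothing more can be done
None
```

I pulled the drawer open until it hit its stop and took the cap from the left place. I put it over the narrow stud and pressed until it clicked. The job was handed in at 13.05 s with the fingers still gripping and pushing the cap down.

**Click:** the push rose to about 10 N, then dropped to about 0 as the cap fell past the balls.

**Seating:** at hand-in the push was about 29 N down. Raising it from 21 N to 29 N moved the fingers only about 0.1 mm. In the last side picture the rim lies at the predicted home height, to within 1–2 mm.

**Other items:** a top picture after the click shows the drawer still open. The stapler, terminal and bottle are unchanged from the first picture. The tape was partly hidden behind the arm, so I judged it only by eye, but nothing touched it.

**Small disagreements:**
- The fingers ended about 1 mm higher than the grasp height predicted. This could be a slight slip in the grip or sensor error.
- They also ended about 2 mm sideways from where I had measured the stud in the pictures.
- About 10 N of sideways force remained in the final press.

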